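# Latch the orange rod's clamp

### The arm

A 6-joint arm with a two-finger parallel gripper is mounted at the origin on the work surface. World frame = base frame: x ahead of the robot, y to its left, z up, the work surface at z = 0. Lengths are in m, angles in rad, forces in N, time in s.
With the tool pointing down it reaches from about 0.325 to 0.925 m from the base axis. Payload 3.1 kg.
Tool frame: the origin (TCP) lies on the centre line of the jaws, within the pads' length; the fingertips stand 14 mm ahead of it and the grasp point (between the pads) lies 5 mm behind it; z points along the fingers, y is the line along which they close (so a half turn about z gives the same grasp; the last joint's range is limited). The gripper opens to 85 mm and grips with 20 to 120 N. Pads are 22 mm wide; open, the fingers measure 114 mm over their backs; the gripper's body (76 mm by 85 mm) begins 54 mm behind the grasp point. The pads swing forward as they close: fully open they stand 13 mm farther back than shut.
Start: joints at [1.087, 0.217, 1.613, -0, 1.311, -0.112], TCP at [0.227, 0.582, 0.245] pointing down, gripper open.
Joint ranges: [-2.75, 2.75], [-0.78, 2.1], [0.31, 2.55], [-1.13, 4.27], [0.13, 2.63], [-2.58, 2.58]. Speed limits (rad/s): [2.79, 2.79, 3.14, 3.14, 3.14, 3.14].

### API

Orientations are given as a unit quaternion [w, x, y, z].
In Python, from station import r gives the robot as it stands.
- The arm moves only by the tool carry_out, never from a script. Its argument "motion" is a list of rows, each an object of numbers: "hand": the opening, from 0 (shut) to 1 (fully open); "x", "y", "z": the shift along the world's x, y, z in m; "rx", "ry", "rz": the turn, a rotation vector about the world's x, y, z in rad. A call has 1 to 5 rows; each row shifts and turns the commanded pose from where the row before left it; what a row does not reach is not made up. A row lasts 1/8 s, in which the tool goes at most 62.5 mm and 10.7 degrees, less where a joint would pass 70% of its speed; a pose out of reach is approached as far as the arm can. A call with a gripper value outside its range is refused whole. The fingers move at their own pace and stop on an object; the grip force is fixed at half the most. Time passes only in rows, so rows that do not move let the fingers close. It gives the time, the measured TCP pose, the force, the opening and the grip force at its end, in the units of the state.
- r.state(): the state, without advancing time (a new reading comes with each control period).
- r.snapshot(name): name is "side" or "top" or "wrist"; returns the picture (384x512x3 uint8, red, green, blue); there is no depth.
- r.camera_params(name): a dict with "fx", "fy", "cx", "cy" (pixels), "k1" (the pictures are not rectified: a ray, as slopes to the right and down, at radius r is drawn at 1 + k1 r^2 times it, then the intrinsics apply), "rvec" (rotation vector, rad) and "tvec" (3), from world to camera coordinates, as OpenCV has them; the wrist camera has in their place "T_tool_cam" (4x4, takes a point from camera to tool coordinates, whose origin is the TCP and whose axes are the flange's). Camera axes: x right, y down, z forward; pixel columns grow to the right and rows downward; lengths in m; the calibration is good to about 2 mm. A picture is of the moment at which its call begins: read the wrist's pose just before it. camera_params takes no time and is no camera call.
- r.close_job(): hands the job in; it is judged then, once.
Trained networks look in the newest picture that a camera, given by its name, has taken for a name from the list of things; names that differ only in an ending like _2 or _b are one class to them, and where a whole thing is asked for, a point or a joint stands for the part that bears it (a point fixed in the world has none). Each returns a list of dicts, best first, with "p" (0 to 1); they miss things now and then, are a little off and sometimes report something else, mostly with a low value. They report only what shows in the picture. A call takes as long as a camera call. They do not tell look-alikes from the thing itself.
- r.search_frame(camera, label): "bbox" ([left, top, right, bottom] in pixels, round what is visible of it).
- r.silhouettes(camera, label): "mask" (384x512 bool, what is visible of it) and "bbox" ([left, top, right, bottom] in pixels, round what is visible of it).
- r.landmark_of(camera, label): "point" ([column, row] in pixels: a listed point, or the origin of a listed thing).
The state is a dict: "t": time; "joint_positions": joint angles; "qd": joint speeds; "joint_torque": joint torques, N m; "eef_pos": TCP position; "orientation": TCP orientation; "contact_force": force on the tool from outside, world axes, zero at the start; "torque": the same for the moment, N m; "finger_gap": opening from 0.0 (shut) to 1.0 (fully open); "finger_force": force on a finger pad.
Only numpy, scipy, OpenCV 4.12 (cv2) and the standard library are available. Lean on these libraries where they do the work, as an engineer would, in place of code of your own. Each camera call takes 0.05 s, during which the arm holds its last target. There are 200 camera calls.

### The job

On the glassworker's bench stand three spring-lever rod clamps with open levers. Press down the lever of the clamp that holds the orange glass rod until its catch holds it fully down, then let go. The orange rod must stay lying in its rests, and the levers of the blue and the ivory rods' clamps must stay open.

Things in the scene. Friction and masses are not known exactly. Their poses are not given: they have to be found in the camera images.
- orange_pad (a point): Centre of the top face of the black pad (52 mm along the lever, 36 wide, 10 thick) at the orange clamp's lever end. +x runs along the lever to its hinge, 115 mm off, z out of the pad. Open, the lever slopes 24 degrees up to the pad, this point 108 mm above the bench; latched, it slopes 7 degrees down, this point at 47 mm and moved 12 mm horizontally away from the hinge.
- orange_lever (a joint): Lever of the clamp with the orange rod: 0 open (up), growing as pressed, 0.55 rad at its rigid stop. Let go before about 0.48 rad it springs back; past that the catch pulls it to the stop and holds it. Pressing straight down on the pad takes up to about 12 N. Clamp: dark steel base 160 x 80 x 12 mm, steel lever pointing roughly to the robot, hinge on the far side 56 mm up.
- orange_rod_center (a point): Centre of the opaque orange glass rod, 12 mm thick, 160 mm long, lying loose across the clamp in two open-topped grey notched rests under the lever, 28 mm above the bench. Its y axis runs along the rod. Three equal clamps stand about 0.2 to 0.4 m apart from side to side, in any order, rods orange, blue and ivory.
- blue_lever (a joint): Angle of the equal lever of the clamp with the cobalt blue rod: 0 open (up), 0.55 rad fully down.
- ivory_lever (a joint): Angle of the equal lever of the clamp with the ivory white rod: 0 open (up), 0.55 rad fully down.
Not all that is in view belongs to the job. What is shaped like the part that bears ivory_lever but purple is not meant.

How it is judged:
By the outcome, as a careful person would: the job done as asked, in the order asked, and still so for the second after the job is handed in, with the robot touching nothing.
It also fails if it takes over 27 s, if anything falls off the work surface, if the arm or the gripper's body presses on something with over 40 N, if the wrist force passes 120 N, or if a joint passes its speed limit or range.

## Working session

There is one attempt and no reset: what is moved stays moved. The work goes in short steps, Python scripts to look and compute and a tool call to move; the robot and the scene stay as the last step left them, time stands still between calls to the robot, and variables do not carry over. Pictures are saved under pics/ and viewed, at most 10 in all, crops included, and the job is handed in when it is done.

Besides the shell and the picture viewer there is one more tool, called after "Request:" as name(argument=value, ...) on one line, values as JSON. carry_out: Moves the arm, as the interface text tells. Its arguments: {"type":"object","properties":{"motion":{"type":"array"}},"required":["motion"]}

```bash
mkdir -p pics
cat > h.py <<'E'
import numpy as np, cv2
from station import r
def ray(cam,px):
    p=r.camera_params(cam)
    x,y=(px[0]-p['cx'])/p['fx'],(px[1]-p['cy'])/p['fy']
    s=1.0; rd=np.hypot(x,y)
    q=rd
    for _ in range(20): q=rd/(1+p['k1']*q*q)
    s=q/rd if rd>0 else 1
    R=cv2.Rodrigues(np.array(p['rvec'],float))[0]; t=np.array(p['tvec'],float)
    return -R.T@t, R.T@np.array([x*s,y*s,1])
def atz(cam,px,z):
    o,d=ray(cam,px); return o+d*(z-o[2])/d[2]
def tri(p1,p2):
    o1,d1=ray('top',p1);o2,d2=ray('side',p2)
    A=np.stack([d1,-d2],1); s=np.linalg.lstsq(A,o2-o1,rcond=None)[0]
    a,b=o1+s[0]*d1,o2+s[1]*d2
    return (a+b)/2,np.linalg.norm(a-b)
E
python3 - <<'E'
from h import *
ims=[]
for c in ('top','side'):
    im=r.snapshot(c); cv2.imwrite(f'pics/{c}0.png',im[:,:,::-1])
    for n in ('orange_pad','orange_rod_center'):
        z={'orange_pad':.108,'orange_rod_center':.028}[n]
        for d in r.landmark_of(c,n): print(c,n,np.round(d['point'],1),round(d['p'],2),np.round(atz(c,d['point'],z),3))
    for n in ('orange_lever','blue_lever','ivory_lever'):
        for d in r.search_frame(c,n): print(c,n,np.round(d['bbox']),round(d['p'],2))
print(r.state()['t'])
E
```

```text
top orange_pad [343.3 232.8] 0.73 [ 0.466 -0.244  0.108]
top orange_rod_center [336.1 213.8] 0.52 [ 0.524 -0.245  0.028]
top orange_lever [334. 187. 356. 246.] 0.62
top blue_lever [118. 141. 151. 195.] 0.64
top ivory_lever [229. 222. 269. 281.] 0.71
top ivory_lever [231. 144. 260. 189.] 0.61
side orange_pad [299.5 261.7] 0.74 [ 0.472 -0.236  0.108]
side orange_rod_center [321.1 282.4] 0.61 [ 0.524 -0.255  0.028]
side orange_lever [285. 256. 350. 277.] 0.64
side blue_lever [202. 136. 253. 152.] 0.76
side ivory_lever [261. 175. 321. 198.] 0.9
side ivory_lever [190. 209. 255. 234.] 0.67
0.6
```

View pics/top0.png

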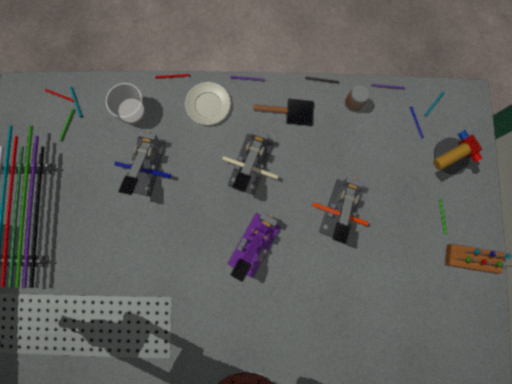

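View pics/side0.png

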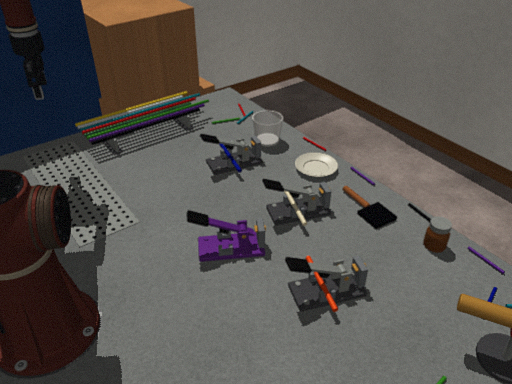

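The top picture shows the orange-rod clamp's pad at about (343, 233) and its hinge near (351, 188). In the side picture the pad is at (299, 262). The purple look-alike sits apart at (255, 247). I'll shut the gripper and move over the pad.

Request:
carry_out(motion=[{"hand":0,"x":0.016,"y":-0.055,"z":0},{"hand":0,"x":0.016,"y":-0.055},{"hand":0,"x":0.016,"y":-0.055},{"hand":0,"x":0.016,"y":-0.055},{"hand":0,"x":0.016,"y":-0.055}])

```text
invalid input
```

Request:
carry_out(motion=[{"hand":0,"x":0.016,"y":-0.055},{"hand":0,"x":0.016,"y":-0.055},{"hand":0,"x":0.016,"y":-0.055},{"hand":0,"x":0.016,"y":-0.055},{"hand":0,"x":0.016,"y":-0.055}])

```text
invalid input
```

Request:
carry_out(motion=[{"hand":0,"x":0.016,"y":-0.055},{"hand":0,"x":0.016,"y":-0.055},{"hand":0,"x":0.016,"y":-0.055},{"hand":0,"x":0.01,"y":-0.04},{"hand":0}])

```text
invalid input
```

Request:
carry_out(motion=[{"hand":0.0,"x":0.016,"y":-0.055,"z":0.0,"rx":0.0,"ry":0.0,"rz":0.0},{"hand":0.0,"x":0.016,"y":-0.055,"z":0.0,"rx":0.0,"ry":0.0,"rz":0.0},{"hand":0.0,"x":0.016,"y":-0.055,"z":0.0,"rx":0.0,"ry":0.0,"rz":0.0},{"hand":0.0,"x":0.016,"y":-0.055,"z":0.0,"rx":0.0,"ry":0.0,"rz":0.0},{"hand":0.0,"x":0.016,"y":-0.055,"z":0.0,"rx":0.0,"ry":0.0,"rz":0.0}])

```text
t: 1.23
eef_pos: [0.3074, 0.3057, 0.2456]
orientation: [0.001, 0.184, 0.983, 0.0]
contact_force: [0.6, -0.3, 0.2]
finger_gap: 0.004
finger_force: 0.0
```

Request:
carry_out(motion=[{"hand":0.0,"x":0.016,"y":-0.055,"z":0.0,"rx":0.0,"ry":0.0,"rz":0.0},{"hand":0.0,"x":0.016,"y":-0.055,"z":0.0,"rx":0.0,"ry":0.0,"rz":0.0},{"hand":0.0,"x":0.016,"y":-0.055,"z":0.0,"rx":0.0,"ry":0.0,"rz":0.0},{"hand":0.0,"x":0.016,"y":-0.055,"z":0.0,"rx":0.0,"ry":0.0,"rz":0.0},{"hand":0.0,"x":0.016,"y":-0.055,"z":0.0,"rx":0.0,"ry":0.0,"rz":0.0}])

```text
t: 1.85
eef_pos: [0.3874, 0.0305, 0.2459]
orientation: [0.001, 0.185, 0.983, 0.0]
contact_force: [1.6, 0.8, 0.3]
finger_gap: -0.001
finger_force: 0.0
```

Request:
carry_out(motion=[{"hand":0.0,"x":0.016,"y":-0.055,"z":0.0,"rx":0.0,"ry":0.0,"rz":0.0},{"hand":0.0,"x":0.016,"y":-0.055,"z":0.0,"rx":0.0,"ry":0.0,"rz":0.0},{"hand":0.0,"x":0.016,"y":-0.055,"z":0.0,"rx":0.0,"ry":0.0,"rz":0.0},{"hand":0.0,"x":0.01,"y":-0.04,"z":0.0,"rx":0.0,"ry":0.0,"rz":0.0},{"hand":0.0,"x":0.0,"y":0.0,"z":0.0,"rx":0.0,"ry":0.0,"rz":0.0}])

```text
t: 2.48
eef_pos: [0.4455, -0.1753, 0.2456]
orientation: [0.0, 0.187, 0.982, -0.0]
contact_force: [0.3, 0.0, -0.0]
finger_gap: 0.0
finger_force: 0.0
```

```bash
cat >> h.py <<'E'
from scipy.spatial.transform import Rotation as Ro
def wray(px,s):
    p=r.camera_params('wrist'); T=np.array(p['T_tool_cam'])
    x,y=(px[0]-p['cx'])/p['fx'],(px[1]-p['cy'])/p['fy']; rd=np.hypot(x,y);q=rd
    for _ in range(20): q=rd/(1+p['k1']*q*q)
    f=q/rd; R=Ro.from_quat(np.roll(s['orientation'],-1)).as_matrix()
    return R@T[:3,3]+np.array(s['eef_pos']), R@T[:3,:3]@np.array([x*f,y*f,1])
def watz(px,s,z):
    o,d=wray(px,s); return o+d*(z-o[2])/d[2]
E
python3 - <<'E'
from h import *
s=r.state(); print(s['t'],np.round(s['eef_pos'],4))
im=r.snapshot('wrist'); cv2.imwrite('pics/w1.png',im[:,:,::-1])
for n,z in (('orange_pad',.108),('orange_rod_center',.028)):
    for d in r.landmark_of('wrist',n): print(n,np.round(d['point'],1),round(d['p'],2),np.round(watz(d['point'],s,z),3))
for d in r.silhouettes('wrist','orange_lever'):
    ys,xs=np.nonzero(d['mask']); print(np.round(d['bbox']),round(d['p'],2),cv2.fitLine(np.stack([xs,ys],1).astype(np.float32),cv2.DIST_L2,0,.01,.01).ravel())
E
```

```text
2.475 [ 0.4455 -0.1753  0.2456]
orange_pad [207.8 226.6] 0.62 [ 0.469 -0.242  0.108]
orange_rod_center [225.7 242.6] 0.74 [ 0.526 -0.256  0.028]
[187. 205. 229. 269.] 0.92 [2.2755289e-01 9.7376573e-01 2.1237590e+02 2.3047295e+02]
```

View pics/w1.png

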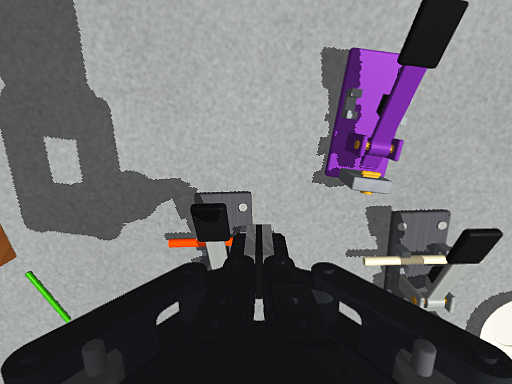

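The wrist picture shows the orange clamp's black pad at (208, 222), with the orange rod to its left at (185, 243). The pad's position agrees with the top and side measurements: (0.469, -0.242). I'll go above it and press down, following its arc outward.

Request:
carry_out(motion=[{"hand":0.0,"x":0.012,"y":-0.034,"z":-0.04,"rx":0.0,"ry":0.0,"rz":0.0},{"hand":0.0,"x":0.012,"y":-0.033,"z":-0.04,"rx":0.0,"ry":0.0,"rz":0.0},{"hand":0.0,"x":0.0,"y":0.0,"z":-0.025,"rx":0.0,"ry":0.0,"rz":0.0},{"hand":0.0,"x":-0.001,"y":0.0,"z":-0.015,"rx":0.0,"ry":0.0,"rz":0.0},{"hand":0.0,"x":-0.002,"y":0.001,"z":-0.01,"rx":0.0,"ry":0.0,"rz":0.0}])

```text
t: 3.3
eef_pos: [0.4661, -0.2377, 0.1153]
orientation: [0.0, 0.184, 0.983, -0.0]
contact_force: [-0.3, 0.8, 2.0]
finger_gap: 0.001
finger_force: 0.8
```

Request:
carry_out(motion=[{"hand":0.0,"x":-0.002,"y":-0.001,"z":-0.01,"rx":0.0,"ry":0.0,"rz":0.0},{"hand":0.0,"x":-0.002,"y":-0.001,"z":-0.01,"rx":0.0,"ry":0.0,"rz":0.0},{"hand":0.0,"x":-0.002,"y":0.0,"z":-0.01,"rx":0.0,"ry":0.0,"rz":0.0},{"hand":0.0,"x":-0.002,"y":0.0,"z":-0.01,"rx":0.0,"ry":0.0,"rz":0.0}])

```text
t: 3.8
eef_pos: [0.4598, -0.2407, 0.0766]
orientation: [0.002, 0.185, 0.983, 0.001]
contact_force: [1.7, 3.1, 6.8]
finger_gap: -0.0
finger_force: 3.2
```

Request:
carry_out(motion=[{"hand":0.0,"x":-0.001,"y":0.0,"z":-0.007,"rx":0.0,"ry":0.0,"rz":0.0},{"hand":0.0,"x":0.0,"y":0.0,"z":-0.005,"rx":0.0,"ry":0.0,"rz":0.0},{"hand":0.0,"x":0.0,"y":0.0,"z":-0.002,"rx":0.0,"ry":0.0,"rz":0.0}])

```text
t: 4.18
eef_pos: [0.4571, -0.2411, 0.0616]
orientation: [-0.0, 0.185, 0.983, -0.0]
contact_force: [-2.0, 1.0, 10.9]
finger_gap: -0.002
finger_force: 5.6
```

Request:
carry_out(motion=[{"hand":0.0,"x":0.0,"y":0.0,"z":-0.002,"rx":0.0,"ry":0.0,"rz":0.0},{"hand":0.0,"x":0.0,"y":0.0,"z":-0.001,"rx":0.0,"ry":0.0,"rz":0.0}])

```text
t: 4.42
eef_pos: [0.4572, -0.2413, 0.0609]
orientation: [-0.001, 0.185, 0.983, -0.0]
contact_force: [-6.8, 3.8, 22.3]
finger_gap: -0.002
finger_force: 11.7
```

The force has risen to 22 N with no further travel, so the lever is on its stop. I'll back off upward and check.

Request:
carry_out(motion=[{"hand":0.0,"x":0.0,"y":0.0,"z":0.02,"rx":0.0,"ry":0.0,"rz":0.0},{"hand":0.0,"x":0.0,"y":0.0,"z":0.05,"rx":0.0,"ry":0.0,"rz":0.0},{"hand":0.0,"x":-0.02,"y":0.04,"z":0.04,"rx":0.0,"ry":0.0,"rz":0.0},{"hand":0.0,"x":-0.03,"y":0.04,"z":0.03,"rx":0.0,"ry":0.0,"rz":0.0},{"hand":0.0,"x":0.0,"y":0.0,"z":0.0,"rx":0.0,"ry":0.0,"rz":0.0}])

```text
t: 5.05
eef_pos: [0.4064, -0.1595, 0.2001]
orientation: [0.002, 0.184, 0.983, -0.001]
contact_force: [0.2, 0.2, -0.3]
finger_gap: -0.003
finger_force: 0.0
```

Run:
```python
from h import *
P=[]
for c in ('top','side'):
    im=r.snapshot(c); d=r.landmark_of(c,'orange_pad'); print(c,[(np.round(e['point'],1),round(e['p'],2)) for e in d]); P.append(d[0]['point'])
    if c=='side': cv2.imwrite('pics/s2.png',cv2.resize(im[120:330,180:400,::-1],None,fx=2.8,fy=2.8))
print(tri(*P), r.state()['contact_force'])
```

```text
top []Traceback (most recent call last):
  File "<stdin>", line 4, in <module>
IndexError: list index out of range
```

Run:
```python
from h import *
im=r.snapshot('side'); cv2.imwrite('pics/s2.png',cv2.resize(im[120:330,180:400,::-1],None,fx=2.8,fy=2.8))
for e in r.landmark_of('side','orange_pad'): print(np.round(e['point'],1),round(e['p'],2),atz('side',e['point'],.047))
```

```text
[291.2 283.9] 0.7 [ 0.45644436 -0.23231696  0.047     ]
```

View pics/s2.png

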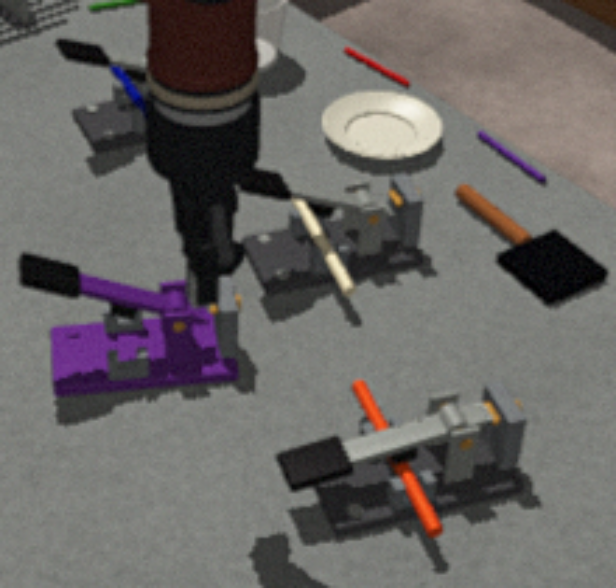

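The crop shows the orange lever down, with its pad at (315, 462), and the orange rod still across its rests. The blue, ivory and purple levers are still up. The measured force is about zero, so the gripper is touching nothing.

```bash
python3 -c "
from station import r
print(r.close_job())"
```

```text
the job is handed in; nothing more can be done
None
```

The orange rod's clamp lever is latched fully down with its rod still in the rests, the blue and ivory levers are still open, and the job is handed in.

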